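# Assemble a hydrothermal pressure vessel

### The job

Put the small pressure vessel together in its holder, ready for the cap to be tightened: hang the smaller white liner in the steel body by its rim, plug it with the smaller white lid, lay the steel ring flat on the lid around its boss, then lower the steel cap over it all until it rests on the ring, one part at a time in that order, each fully home and level. The larger white liner and lid belong to another vessel; leave them and the blue-capped jar standing where they are.

Things in the scene. Friction and masses are not known exactly. Their poses are not given: they have to be found in the camera images.
- vessel: Round steel body upright in a dark square holder plate (84 x 84 x 12 mm), fixed. Origin: centre of the plate's underside, on the table; z up along the axis. Body 62 mm across up to a shoulder 66 mm above the table; then a threaded neck 50 mm across, open mouth at 78 mm; bore 40 mm across, floor at 20 mm.
- liner: Smaller white PTFE liner, an open cup 64 mm tall, mouth up. Origin: centre of its underside; z up. Body 37 mm across up to 52 mm, bevelled foot (28 mm at the bottom); rim 46 mm across from 52 to 64 mm, by which it hangs on the vessel's mouth; bore 29 mm. Seated, its origin is 26 mm above the table. 0.1 kg.
- plug: Smaller white PTFE lid, 26 mm tall, standing on its plug. Origin: centre of the plug's underside; z up. Tapered plug (18 mm across below, 26 mm above) from 0 to 10 mm; flange 46 mm across from 10 to 19 mm; round boss 21 mm across from 19 to 26 mm, its top edge bevelled 3 mm. Seated, the flange lies on the liner's rim, the origin 80 mm above the table. 0.06 kg.
- thrust_ring: Flat steel ring lying on the table, 42 mm outside, 25 mm hole, 9 mm thick, same either way up. Origin: centre of its underside; z up. It goes round the smaller lid's boss and lies on the flange; seated, its origin is 99 mm above the table. 0.09 kg.
- cap: Steel screw cap, mouth down, 59 mm tall. Origin: centre of its open underside; z up. Knurled skirt 64 mm outside, 53 mm inside, hollow up to 38 mm; closed top at 45 mm; on it a hexagon 36 mm across flats from 45 to 59 mm, one flat facing its own +x. Resting on the ring its origin is 70 mm above the table, 4 mm over the shoulder. Needs no turning. 0.35 kg.
- big_liner: The larger white PTFE liner of another vessel, to be left: open cup 84 mm tall, body 48 mm and rim 60 mm across. Origin: centre of its underside.
- big_plug: The larger white PTFE lid of another vessel, to be left: 31 mm tall, flange 60 mm across, boss 27 mm. Origin: centre of the underside of its plug.
- jar_quartz: White plastic jar with a blue cap, 48 mm across, 62 mm tall, to be left. Origin: centre of its underside.

How it is judged:
On the way, in this order (a step that is already met when the one before it is completed fails the run):
1. the smaller liner hangs in the steel body by its rim, let go (z of liner in the frame of vessel below 0.029 m and horizontal distance between liner and vessel below 0.005 m and angle between liner's own z axis and vertical below 0.06 rad and contact force between the fingers and liner below 0.3 N and linear speed of liner below 0.02 m/s), for 0.2 s.
2. the smaller lid is plugged into the liner, let go (z of plug in the frame of liner below 0.057 m and horizontal distance between plug and vessel below 0.006 m and angle between plug's own z axis and vertical below 0.06 rad and contact force between the fingers and plug below 0.3 N and linear speed of plug below 0.02 m/s), for 0.2 s.
3. the steel ring lies flat on the lid around its boss, let go (z of thrust_ring in the frame of plug below 0.022 m and horizontal distance between thrust_ring and vessel below 0.008 m and angle between thrust_ring's own z axis and vertical below 0.06 rad and contact force between the fingers and thrust_ring below 0.3 N and linear speed of thrust_ring below 0.02 m/s), for 0.2 s.
4. the cap is down over the neck, resting on the ring, let go (z of cap in the frame of vessel below 0.073 m and horizontal distance between cap and vessel below 0.006 m and angle between cap's own z axis and vertical below 0.06 rad and contact force between the fingers and cap below 0.3 N and linear speed of cap below 0.02 m/s), for 0.2 s.
At the end, for the whole second after the job is handed in: Smaller liner hung in the vessel, smaller lid plugged into it, ring on the lid round the boss, cap resting on the ring over the neck: each within 3 mm of home in height, 5 mm (liner), 6 mm (lid, cap) or 8 mm (ring) of the vessel axis, upright within 0.06 rad, released and at rest (all of step 1 and all of step 2 and all of step 3 and all of step 4 and z of cap in the frame of vessel above 0.067 m); the robot touches nothing.
It fails at once if the larger liner is taken, pushed more than 30 mm or tipped (distance of big_liner from where it was at the start of the episode above 0.03 m or angle between big_liner's own z axis and vertical above 0.3 rad).
It fails at once if the larger lid is taken, pushed more than 30 mm or tipped (distance of big_plug from where it was at the start of the episode above 0.03 m or angle between big_plug's own z axis and vertical above 0.3 rad).
It fails at once if the blue-capped jar is pushed more than 30 mm or tipped (distance of jar_quartz from where it was at the start of the episode above 0.03 m or angle between jar_quartz's own z axis and vertical above 0.3 rad).
It also fails if it takes over 102 s, if anything falls off the work surface, if the arm or the gripper's body presses on something with over 40 N, if the wrist force passes 120 N, or if a joint passes its speed limit or range.

### The arm

A 6-joint arm with a two-finger parallel gripper is mounted at the origin on a cart in front of the work surface, level with it; the furniture and walls round the work are solid. World frame = base frame: x ahead of the robot, y to its left, z up, the work surface at z = 0. Lengths are in m, angles in rad, forces in N, time in s.
With the tool pointing down it reaches from about 0.275 to 0.725 m from the base axis. Payload 5.6 kg.
Tool frame: the origin (TCP) lies on the centre line of the jaws, within the pads' length; the fingertips stand 22 mm ahead of it and the grasp point (between the pads) lies 3 mm ahead of it (robot.finger_overhang is the distance from the TCP to the fingertips, in m); z points along the fingers, y is the line along which they close (so a half turn about z gives the same grasp; the last joint's range is limited). The gripper opens to 85 mm and grips with 20 to 120 N. Pads are 22 mm wide; open, the fingers measure 114 mm over their backs; the gripper's body (76 mm by 85 mm) begins 54 mm behind the grasp point. The pads swing forward as they close: fully open they stand 13 mm farther back than shut.
Start: joints at [-0.985, 0.255, 0.108, 0, -1.424, -0.285], TCP at [0.163, -0.525, 0.253] pointing down, gripper open.
Joint ranges: [-2.95, 2.95], [-1.21, 1.97], [-1.09, 1.5], [-2.87, 1.71], [-2.94, -0.07], [-3.05, 3.05]. Speed limits (rad/s): [2.57, 2.57, 3.14, 3.14, 3.14, 3.14].

### API

Orientations are given as a unit quaternion [w, x, y, z].
In Python, from plant import robot, vision gives the robot as it stands.
- The arm moves only by the shell command python3 -m handwheel 'ROWS' [FORCE]. ROWS is JSON, a list of rows, each an object of numbers: "tx", "ty", "tz": the shift along the tool's x, y, z as a fraction of full scale; "ax", "ay", "az": the turn, a rotation vector about the tool's x, y, z as a fraction of full scale; "jaw": the gripper's target within -1 to 1 (shut at 1, half-way at 0, fully open at -1). A call has 1 to 20 rows; each row is the pose to reach, as a shift and turn from the pose commanded when the call began, along the tool's axes at that moment; what a row does not reach only later rows make up. Full scale, the value 1, is 1000 mm for a shift and 90 degrees for a turn. A row lasts 1/8 s, in which the tool goes at most 62.5 mm and 10.7 degrees, less where a joint would pass 70% of its speed; a pose out of reach is approached as far as the arm can. A call with a number of a shift or a turn outside -1 to 1 is refused whole. A call with a gripper value outside its range is refused whole. The fingers move at their own pace and stop on an object; FORCE is the grip in N (left out, the last holds). Time passes only in rows, so rows that repeat a pose let the fingers close. It gives the time, the measured TCP pose, the force, the opening and the grip force at its end, in the units of the state.
- robot.state(): the state, without advancing time (a new reading comes with each control period).
- vision.capture(name): name is "side" or "top" or "wrist"; returns the picture (480x640x3 uint8, red, green, blue); there is no depth.
- vision.camera_info(name): a dict with "vfov" (degrees; the focal length in pixels is half the picture's height over the tangent of half this angle, whatever the lens; pixels are square), "cx", "cy" (the principal point, pixels), "view" (4x4, takes a point from world to camera coordinates); the wrist camera has in their place "tool_from_camera" (4x4, takes a point from camera to tool coordinates, whose origin is the TCP and whose axes are the flange's). Camera axes: x right, y down, z forward; pixel columns grow to the right and rows downward; lengths in m; the calibration is good to about 2 mm. The wrist camera is an equidistant fisheye: a pixel r from the principal point sees the ray r / f radians off the axis. A picture is of the moment at which its call begins: read the wrist's pose just before it. camera_info takes no time and is no camera call.
- robot.finish_job(): hands the job in; it is judged then, once.
The state is a dict: "time_s": time; "q": joint angles; "qvel": joint speeds; "joint_torque": joint torques, N m; "eef_pos": TCP position; "tcp_rot": TCP orientation; "contact_force": force on the tool from outside, world axes, zero at the start; "torque": the same for the moment, N m; "width": finger opening in m; "gripper_force": force on a finger pad.
Only numpy, scipy, OpenCV 4.12 (cv2) and the standard library are available. Lean on these libraries where they do the work, as an engineer would, in place of code of your own. Each camera call takes 0.05 s, during which the arm holds its last target. There are 200 camera calls.

## Working session

There is one attempt and no reset: what is moved stays moved. The work goes in short steps, Python scripts to look and compute and a shell command to move; the robot and the scene stay as the last step left them, time stands still between calls to the robot, and variables do not carry over. Pictures are saved under pics/ and viewed, at most 14 in all, crops included, and the job is handed in when it is done.

```bash
ls; mkdir -p pics
cat > h.py <<'E'
import numpy as np, cv2, json
from plant import robot, vision
from scipy.spatial.transform import Rotation as R
E
python3 - <<'E'
from h import *
s=robot.state();print({k:np.round(v,3).tolist() for k,v in s.items()})
for n in("top","side","wrist"):
    print(n,{k:np.round(v,4).tolist() for k,v in vision.camera_info(n).items()})
    cv2.imwrite(f"pics/{n}0.png",vision.capture(n)[:,:,::-1])
E
```

```text
pics
{'time_s': 0.0, 'q': [-0.985, 0.256, 0.107, -0.001, -1.424, -0.285], 'qvel': [0.001, -0.001, 0.002, -0.0, -0.002, 0.001], 'joint_torque': [-0.0, -38.664, 23.793, 5.365, -0.006, 0.0], 'eef_pos': [0.163, -0.525, 0.252], 'tcp_rot': [-0.0, -0.15, 0.989, 0.001], 'contact_force': [-0.019, -0.411, 0.049], 'torque': [0.044, -0.032, 0.023], 'gripper_force': 0.0, 'width': 0.085}
top {'vfov': 44.0975, 'cx': 322.4264, 'cy': 240.071, 'view': [[-0.0185, -0.9998, 0.0007, -0.0279], [-0.9973, 0.0184, -0.0715, 0.5375], [0.0715, -0.002, -0.9974, 0.9302], [0.0, 0.0, 0.0, 1.0]]}
side {'vfov': 48.6635, 'cx': 327.1157, 'cy': 237.8055, 'view': [[-0.9352, -0.354, 0.005, 0.5122], [-0.1549, 0.3967, -0.9048, 0.1113], [0.3183, -0.847, -0.4258, 0.811], [0.0, 0.0, 0.0, 1.0]]}
wrist {'vfov': 65.7065, 'cx': 322.0052, 'cy': 244.5951, 'tool_from_camera': [[-0.0006, -0.9629, -0.2699, 0.0694], [1.0, -0.0009, 0.0009, -0.0003], [-0.0011, -0.2699, 0.9629, -0.1194], [0.0, 0.0, 0.0, 1.0]]}
```

View pics/top0.png

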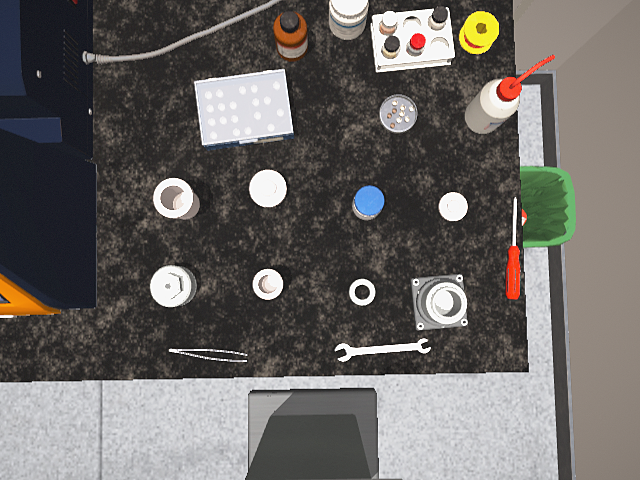

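View pics/side0.png

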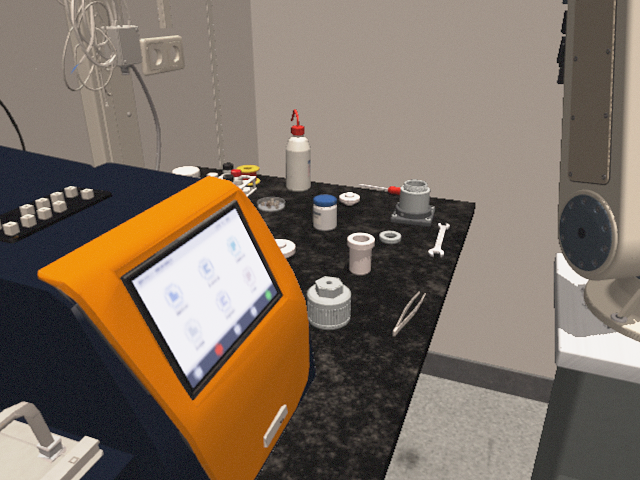

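```bash
cat >> h.py <<'E'
def ray_top(n,u,v):
    c=vision.camera_info(n);f=240/np.tan(np.radians(c['vfov']/2));V=np.array(c['view'])
    d=V[:3,:3].T@np.array([(u-c['cx'])/f,(v-c['cy'])/f,1]);return -V[:3,:3].T@V[:3,3],d
def wrist_ray(s,u,v):
    c=vision.camera_info('wrist');f=240/np.tan(np.radians(c['vfov']/2));T=np.array(c['tool_from_camera'])
    p=np.array([u-c['cx'],v-c['cy']]);r=np.hypot(*p)+1e-9;a=r/f
    d=np.array([*(np.sin(a)*p/r),np.cos(a)]);Q=R.from_quat(np.roll(s['tcp_rot'],-1)).as_matrix()
    return np.array(s['eef_pos'])+Q@T[:3,3],Q@T[:3,:3]@d
def wrist_px(s,P):
    c=vision.camera_info('wrist');f=240/np.tan(np.radians(c['vfov']/2));T=np.linalg.inv(np.array(c['tool_from_camera']))
    Q=R.from_quat(np.roll(s['tcp_rot'],-1)).as_matrix();p=T[:3,:3]@(Q.T@(np.array(P)-s['eef_pos']))+T[:3,3]
    r=np.hypot(p[0],p[1]);a=np.arctan2(r,p[2]);return c['cx']+f*a*p[0]/r,c['cy']+f*a*p[1]/r
def plane(od,z):
    o,d=od;return o+d*(z-o[2])/d[2]
def go(P,yaw=0,cmd=None):
    """shift/turn to reach TCP position P, tool down, tool x = -world x turned by yaw (rad)"""
    s=robot.state();Q=R.from_quat(np.roll(s['tcp_rot'],-1));G=R.from_euler('z',yaw)*R.from_euler('y',np.pi)
    print('t',round(s['time_s'],2),'txyz',np.round(Q.inv().apply(np.array(P)-s['eef_pos']),4),'a',np.round((Q.inv()*G).as_rotvec()/(np.pi/2),4))
E
python3 - <<'E'
from h import *
print(robot.finger_overhang,[a for a in dir(robot) if a[0]!='_'])
im=cv2.imread('pics/top0.png');hsv=cv2.cvtColor(im,cv2.COLOR_BGR2HSV)
m=((hsv[...,2]>120)).astype(np.uint8)
L={'cap':(173,286,.045),'liner':(267,284,.064),'ring':(362,292,.009),'plug':(453,206,.019),'bigliner':(175,198,.084),'bigplug':(268,188,.022),'vessel':(440,302,.078)}
for k,(u,v,z) in L.items():
    c=m[v-34:v+35,u-34:u+35].copy();n,lab,st,ce=cv2.connectedComponentsWithStats(c)
    i=1+np.argmax(st[1:,4]);cs,_=cv2.findContours((lab==i).astype(np.uint8),cv2.RETR_EXTERNAL,cv2.CHAIN_APPROX_NONE)
    cc=max(cs,key=len);(x,y),r=cv2.minEnclosingCircle(cc);e=cv2.fitEllipse(cc)
    p=plane(ray_top('top',u-34+e[0][0],v-34+e[0][1]),z)
    print(k,np.round(e[0],1)+[u-34,v-34],np.round(e[1],1),np.round(p,4))
E
```

```text
0.022 ['IKError', 'finger_overhang', 'finish_job', 'state']
cap [170.4 285.8] [40.7 41.6] [0.4683 0.1991 0.045 ]
liner [267.4 283.8] [29.9 30.3] [0.4686 0.0471 0.064 ]
ring [361.7 291.7] [25.6 26.1] [ 0.4531 -0.0995  0.009 ]
plug [452.7 206.2] [28.4 28.6] [ 0.5876 -0.2485  0.019 ]
bigliner [175.2 198.9] [38.9 47.3] [0.5982 0.182  0.084 ]
bigplug [267.4 187.9] [36.9 37.1] [0.6224 0.0491 0.022 ]
vessel [439.1 301.9] [59. 60.] [ 0.437 -0.21   0.078]
```

Run:
```python
from h import *
im=cv2.imread('pics/top0.png')
a=[cv2.resize(im[v-35:v+35,u-35:u+35],None,fx=5.5,fy=5.5,interpolation=cv2.INTER_CUBIC)[:300] if 0 else cv2.resize(im[v-35:v+35,u-35:u+35],(266,266),interpolation=cv2.INTER_CUBIC) for u,v in((173,286),(267,284),(362,292),(453,206),(440,302),(368,203))]
cv2.imwrite('pics/crops.png',np.vstack([np.hstack(a[:3]),np.hstack(a[3:])]))
```

```text
(no output)
```

View pics/crops.png

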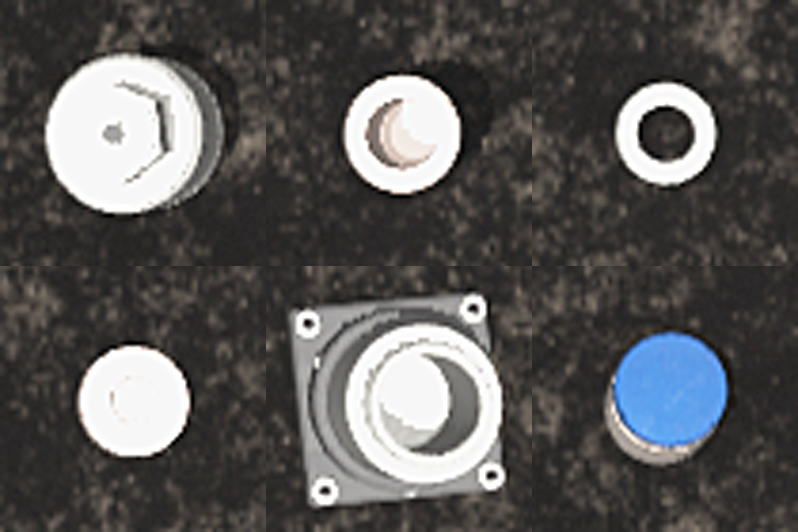

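Run:
```python
from h import *
p=plane(ray_top('top',447.1,303),.078);print(p)
go([p[0],p[1],.25])
```

```text
[ 0.43511314 -0.22189771  0.078     ]
t 0.15 txyz [-0.3498  0.2088  0.0029] a [ 0.0008 -0.0002  0.1915]
```

```bash
python3 -m handwheel '[{"tx":-0.35,"ty":0.209,"tz":0.003,"az":0.192,"jaw":-1},{"tx":-0.35,"ty":0.209,"tz":0.003,"az":0.192,"jaw":-1},{"tx":-0.35,"ty":0.209,"tz":0.003,"az":0.192,"jaw":-1},{"tx":-0.35,"ty":0.209,"tz":0.003,"az":0.192,"jaw":-1},{"tx":-0.35,"ty":0.209,"tz":0.003,"az":0.192,"jaw":-1},{"tx":-0.35,"ty":0.209,"tz":0.003,"az":0.192,"jaw":-1},{"tx":-0.35,"ty":0.209,"tz":0.003,"az":0.192,"jaw":-1},{"tx":-0.35,"ty":0.209,"tz":0.003,"az":0.192,"jaw":-1},{"tx":-0.35,"ty":0.209,"tz":0.003,"az":0.192,"jaw":-1},{"tx":-0.35,"ty":0.209,"tz":0.003,"az":0.192,"jaw":-1},{"tx":-0.35,"ty":0.209,"tz":0.003,"az":0.192,"jaw":-1},{"tx":-0.35,"ty":0.209,"tz":0.003,"az":0.192,"jaw":-1}]'
python3 - <<'E'
from h import *
s=robot.state();np.save('s1.npy',s,allow_pickle=True)
cv2.imwrite('pics/w1.png',vision.capture('wrist')[:,:,::-1]);print(s['eef_pos'],s['tcp_rot'],s['qvel'])
print(wrist_px(s,[.435,-.222,.078]))
E
```

```text
[ 0.1628876  -0.52498509  0.25264019] [-1.41075422e-04 -1.49807149e-01  9.88715002e-01  6.64962955e-04] [ 0.00205096 -0.00310398  0.00277367  0.00214766 -0.00147716 -0.00021302]
(np.float64(477.2328569616339), np.float64(485.4409997134171))invalid input
```

View pics/w1.png

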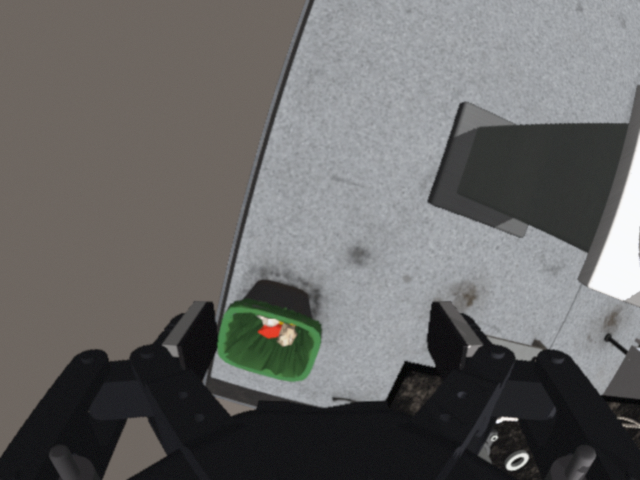

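```bash
python3 -m handwheel --help | head -20; python3 -m handwheel '[{"tx":-0.35,"ty":0.209,"tz":0.003,"ax":0,"ay":0,"az":0.192,"jaw":-1}]'
```

```text
time_s: 0.32
eef_pos: [0.1998, -0.4846, 0.2519]
tcp_rot: [-0.001, -0.063, 0.998, 0.001]
contact_force: [1.7, 0.2, 1.0]
width: 0.0852
gripper_force: 0.0invalid input: not JSON, or not a number
```

```bash
python3 -c "
from h import *
go([.435,-.222,.25])"
```

```text
t 0.33 txyz [-0.2663  0.2311  0.0018] a [ 0.0007 -0.0008  0.08  ]
```

```bash
python3 -m handwheel '[{"tx":-0.265,"ty":0.23,"tz":0,"ax":0,"ay":0,"az":0.075,"jaw":-1},{"tx":-0.265,"ty":0.23,"tz":0,"ax":0,"ay":0,"az":0.075,"jaw":-1},{"tx":-0.265,"ty":0.23,"tz":0,"ax":0,"ay":0,"az":0.075,"jaw":-1},{"tx":-0.265,"ty":0.23,"tz":0,"ax":0,"ay":0,"az":0.075,"jaw":-1},{"tx":-0.265,"ty":0.23,"tz":0,"ax":0,"ay":0,"az":0.075,"jaw":-1},{"tx":-0.265,"ty":0.23,"tz":0,"ax":0,"ay":0,"az":0.075,"jaw":-1},{"tx":-0.265,"ty":0.23,"tz":0,"ax":0,"ay":0,"az":0.075,"jaw":-1},{"tx":-0.265,"ty":0.23,"tz":0,"ax":0,"ay":0,"az":0.075,"jaw":-1},{"tx":-0.265,"ty":0.23,"tz":0,"ax":0,"ay":0,"az":0.075,"jaw":-1}]'
python3 - <<'E'
from h import *
s=robot.state();np.save('s1.npy',s,allow_pickle=True)
cv2.imwrite('pics/w2.png',vision.capture('wrist')[:,:,::-1]);print(s['eef_pos'],s['tcp_rot'],s['qvel'])
print(wrist_px(s,[.435,-.222,.078]))
go([.435,-.222,.25])
E
```

```text
time_s: 1.45
eef_pos: [0.4323, -0.2214, 0.253]
tcp_rot: [-0.0, -0.007, 1.0, -0.0]
contact_force: [-0.2, 0.2, -0.5]
width: 0.0854
gripper_force: 0.0
[ 0.43230374 -0.22139883  0.25298582] [-5.43220348e-05 -6.99134212e-03  9.99975558e-01 -3.64827657e-05] [-0.00373369 -0.00031185  0.00051448 -0.00085688  0.00016182 -0.00240167]
(np.float64(321.6275938427181), np.float64(232.25946516099938))
t 1.5 txyz [-0.0027 -0.0006  0.003 ] a [-0.      0.      0.0088]
```

View pics/w2.png

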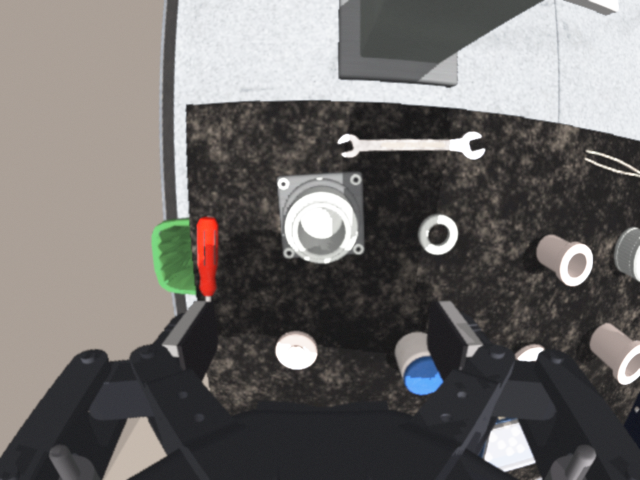

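Run:
```python
from h import *
im=cv2.imread('pics/w2.png')
c=cv2.resize(im[180:280,270:370],(600,600),interpolation=cv2.INTER_CUBIC)
cv2.imwrite('pics/w2c.png',c)
```

```text
(no output)
```

View pics/w2c.png

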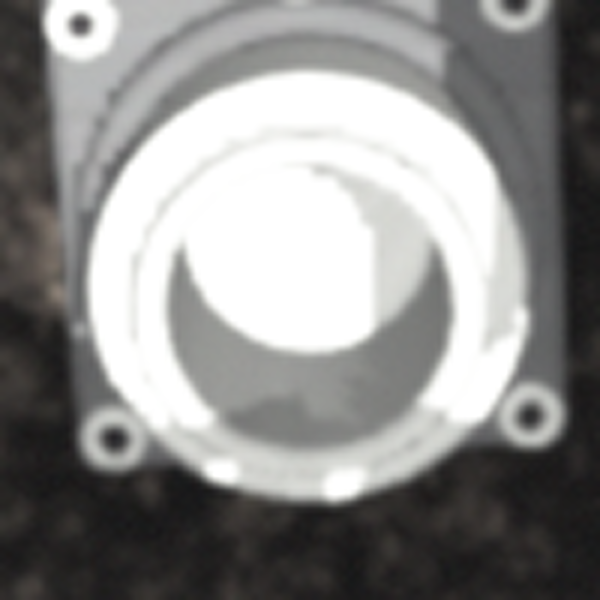

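Run:
```python
from h import *
s=np.load('s1.npy',allow_pickle=True).item()
print(plane(wrist_ray(s,321.8,230.8),.078))
for u,v,z in((567,265,.064),(439,233,.009),(296,351,.02)):print(plane(wrist_ray(s,u,v),z))
go([.468,.047,.25])
```

```text
[ 0.43377441 -0.22187571  0.078     ]
[0.46790741 0.03194314 0.064     ]
[ 0.45059754 -0.0995784   0.009     ]
[ 0.58415221 -0.24839204  0.02      ]
t 1.5 txyz [-0.0394  0.2679  0.003 ] a [-0.      0.      0.0088]
```

```bash
python3 -m handwheel '[{"tx":-0.039,"ty":0.268,"tz":0.003,"ax":0,"ay":0,"az":0.009,"jaw":-1},{"tx":-0.039,"ty":0.268,"tz":0.003,"ax":0,"ay":0,"az":0.009,"jaw":-1},{"tx":-0.039,"ty":0.268,"tz":0.003,"ax":0,"ay":0,"az":0.009,"jaw":-1},{"tx":-0.039,"ty":0.268,"tz":0.003,"ax":0,"ay":0,"az":0.009,"jaw":-1},{"tx":-0.039,"ty":0.268,"tz":0.003,"ax":0,"ay":0,"az":0.009,"jaw":-1},{"tx":-0.039,"ty":0.268,"tz":0.003,"ax":0,"ay":0,"az":0.009,"jaw":-1},{"tx":-0.039,"ty":0.268,"tz":0.003,"ax":0,"ay":0,"az":0.009,"jaw":-1}]'
cat >> h.py <<'E'
def blob(im,u,v,w=45,lo=120):
    """ellipse of the bright blob nearest (u,v)"""
    u,v=int(u),int(v);x0,y0=max(u-w,0),max(v-w,0);g=im[y0:v+w,x0:u+w].max(axis=2)
    n,lab,st,ce=cv2.connectedComponentsWithStats((g>lo).astype(np.uint8))
    i=max(range(1,n),key=lambda i:st[i,4]);cs,_=cv2.findContours((lab==i).astype(np.uint8),cv2.RETR_EXTERNAL,cv2.CHAIN_APPROX_NONE)
    e=cv2.fitEllipse(max(cs,key=len));return e[0][0]+x0,e[0][1]+y0,e[1]
def snap(n,name):
    s=robot.state();im=vision.capture(n)[:,:,::-1].copy();cv2.imwrite(f'pics/{name}.png',im);return s,im
E
python3 - <<'E'
from h import *
s,im=snap('wrist','w3');print(s['eef_pos'])
for P in([.468,.047,.064],[.468,.199,.059],[.453,-.0995,.009]):
    u,v=wrist_px(s,P);e=blob(im,u,v);print((u,v),e,plane(wrist_ray(s,*e[:2]),P[2]))
cv2.imwrite('pics/w3c.png',cv2.resize(im[150:350,220:640],(800,381)))
E
```

```text
time_s: 2.38
eef_pos: [0.4677, 0.0469, 0.25]
tcp_rot: [0.0, -0.0, 1.0, -0.0]
contact_force: [0.2, -0.2, 0.1]
width: 0.0853
gripper_force: 0.0
[0.46771016 0.04687718 0.25004882]
(np.float64(322.56996301064623), np.float64(226.33810997107213)) (323.1418113708496, 224.7807846069336, (53.6797981262207, 55.629459381103516)) [0.4666554  0.04748155 0.064     ]
(np.float64(488.15103472238604), np.float64(226.24843977968283)) (478.30960845947266, 219.17341995239258, (62.08346176147461, 72.60150146484375)) [0.4615643  0.18810844 0.059     ]
(np.float64(179.99321616657866), np.float64(201.27997523894754)) (181.83309173583984, 200.393310546875, (38.20663070678711, 41.162132263183594)) [ 0.4521389  -0.09734938  0.009     ]
```

View pics/w3c.png

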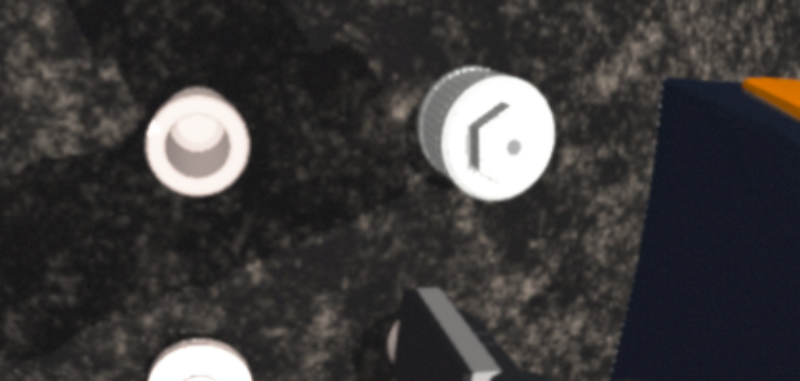

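Run:
```python
from h import *
s={'eef_pos':np.zeros(3),'tcp_rot':[1,0,0,0]}
for z in(0,.005,.01,.015,.02):print(z,[np.round(wrist_px(s,[x,.0425,z]),1) for x in(.011,-.011)])
im=cv2.imread('pics/w3.png');cv2.imwrite('pics/fc.png',cv2.resize(im[280:400,400:520],(600,600)))
go([.4680,.0472,.10])
```

```text
0 [array([438.9, 309.5]), array([431.7, 359.6])]
0.005 [array([435.2, 303.9]), array([428.6, 353. ])]
0.01 [array([431.7, 298.7]), array([425.6, 346.7])]
0.015 [array([428.3, 293.7]), array([422.7, 340.7])]
0.02 [array([425.2, 289. ]), array([420. , 335.1])]
t 2.42 txyz [-0.0003  0.0005  0.1501] a [-0.0001  0.     -0.0003]
```

View pics/fc.png

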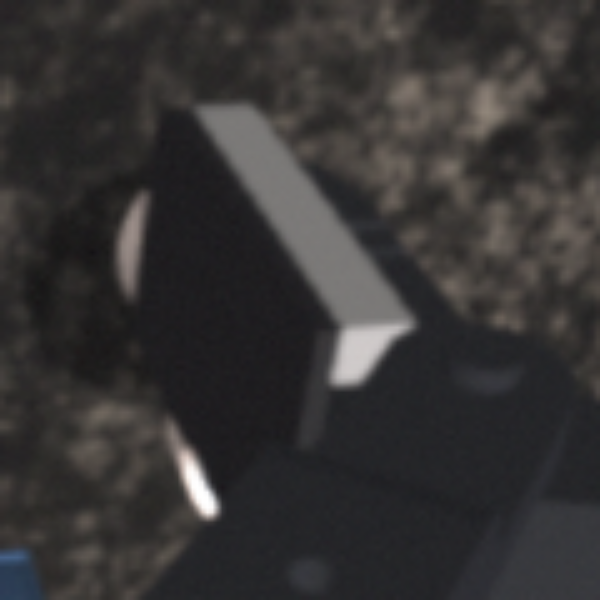

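```bash
python3 -m handwheel '[{"tx":0,"ty":0.0005,"tz":0.178,"ax":0,"ay":0,"az":0,"jaw":-1},{"tx":0,"ty":0.0005,"tz":0.178,"ax":0,"ay":0,"az":0,"jaw":-1},{"tx":0,"ty":0.0005,"tz":0.178,"ax":0,"ay":0,"az":0,"jaw":-1},{"tx":0,"ty":0.0005,"tz":0.178,"ax":0,"ay":0,"az":0,"jaw":-1},{"tx":0,"ty":0.0005,"tz":0.178,"ax":0,"ay":0,"az":0,"jaw":-1},{"tx":0,"ty":0.0005,"tz":0.178,"ax":0,"ay":0,"az":0,"jaw":1},{"tx":0,"ty":0.0005,"tz":0.178,"ax":0,"ay":0,"az":0,"jaw":1},{"tx":0,"ty":0.0005,"tz":0.178,"ax":0,"ay":0,"az":0,"jaw":1},{"tx":0,"ty":0.0005,"tz":0.178,"ax":0,"ay":0,"az":0,"jaw":1},{"tx":0,"ty":0.0005,"tz":0.178,"ax":0,"ay":0,"az":0,"jaw":1},{"tx":0,"ty":0.0005,"tz":0.178,"ax":0,"ay":0,"az":0,"jaw":1},{"tx":0,"ty":0.0005,"tz":0.178,"ax":0,"ay":0,"az":0,"jaw":1}]' 40
python3 - <<'E'
from h import *
s,im=snap('wrist','w4')
cv2.imwrite('pics/w4c.png',cv2.resize(im[200:480,200:450],(536,600)))
E
```

```text
time_s: 3.92
eef_pos: [0.4691, 0.0486, 0.0737]
tcp_rot: [0.002, -0.001, 1.0, 0.0]
contact_force: [-0.8, -0.7, 6.3]
width: 0.0449
gripper_force: 40.4
```

View pics/w4c.png

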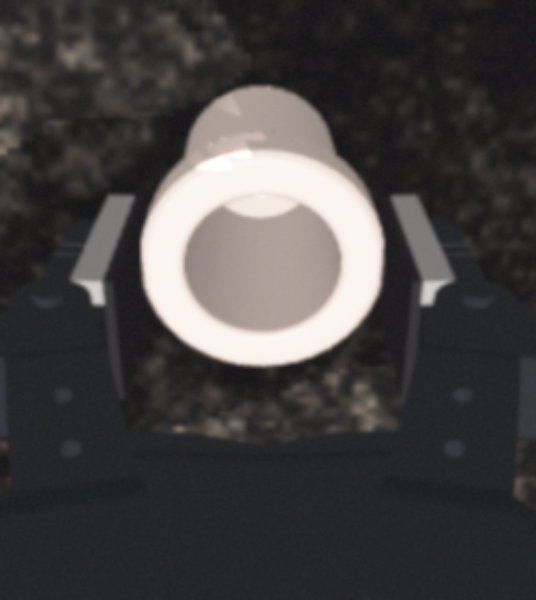

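```bash
python3 - <<'E'
from h import *
s=robot.state()
a=plane(wrist_ray(s,322.4,270.9),.064);b=plane(wrist_ray(s,322.4,370.8),.064);print(a,b,(a+b)/2,s['eef_pos'])
l,r=[plane(wrist_ray(s,200+x/2.144,200+258/2.144),.064) for x in(141,384)];print(l,r)
E
python3 -m handwheel '[{"tx":0,"ty":0,"tz":-0.08,"ax":0,"ay":0,"az":0,"jaw":1},{"tx":0,"ty":0,"tz":-0.08,"ax":0,"ay":0,"az":0,"jaw":1},{"tx":0,"ty":0,"tz":-0.08,"ax":0,"ay":0,"az":0,"jaw":1},{"tx":0,"ty":0,"tz":-0.08,"ax":0,"ay":0,"az":0,"jaw":1}]'
python3 - <<'E'
from h import *
s,im=snap('wrist','w5');print(s['eef_pos'])
a=cv2.imread('pics/w4.png')[200:480,200:450];cv2.imwrite('pics/w5c.png',np.hstack([cv2.resize(x,(400,448)) for x in(a,im[200:480,200:450])]))
go([s['eef_pos'][0]-.0338,-.2219,.18])
E
```

```text
[0.44603985 0.04832412 0.064     ] [0.49062368 0.04840243 0.064     ] [0.46833176 0.04836328 0.064     ] [0.46908101 0.04866932 0.07371345]
[0.46679826 0.02619597 0.064     ] [0.46678007 0.07056939 0.064     ]
time_s: 4.47
eef_pos: [0.467, 0.0482, 0.1509]
tcp_rot: [-0.001, -0.0, 1.0, -0.0]
contact_force: [-0.0, -0.5, -2.1]
width: 0.044
gripper_force: 42.1
[0.4669514  0.04822754 0.150889  ]
t 4.53 txyz [ 0.0341 -0.27   -0.0291] a [-0.0004 -0.0016  0.0006]
```

Run:
```python
from h import *
for n in('w4','w5'):
    im=cv2.imread(f'pics/{n}.png');g=im[200:480,200:450].min(axis=2)
    for t in(200,215):
        k=(g>t).astype(np.uint8);cs,_=cv2.findContours(k,0,1);c=max(cs,key=cv2.contourArea);print(n,t,cv2.boundingRect(c),cv2.fitEllipse(c))
```

```text
w4 200 (67, 69, 111, 101) ((121.81967163085938, 119.43951416015625), (99.29188537597656, 110.83761596679688), 90.67738342285156)
w4 215 (67, 70, 110, 100) ((121.68962097167969, 119.52668762207031), (98.4884033203125, 109.89125061035156), 91.3107681274414)
w5 200 (67, 69, 110, 101) ((121.70866394042969, 119.30241394042969), (99.55961608886719, 110.04561614990234), 91.12379455566406)
w5 215 (67, 69, 110, 101) ((121.5611572265625, 119.41110229492188), (98.65767669677734, 108.80753326416016), 92.9193344116211)
```

```bash
python3 -m handwheel '[{"tx":0,"ty":0,"tz":-0.03,"ax":0,"ay":0,"az":0,"jaw":1},{"tx":0.033,"ty":-0.27,"tz":-0.03,"ax":0,"ay":0,"az":0,"jaw":1},{"tx":0.033,"ty":-0.27,"tz":-0.03,"ax":0,"ay":0,"az":0,"jaw":1},{"tx":0.033,"ty":-0.27,"tz":-0.03,"ax":0,"ay":0,"az":0,"jaw":1},{"tx":0.033,"ty":-0.27,"tz":-0.03,"ax":0,"ay":0,"az":0,"jaw":1},{"tx":0.033,"ty":-0.27,"tz":-0.03,"ax":0,"ay":0,"az":0,"jaw":1},{"tx":0.033,"ty":-0.27,"tz":-0.03,"ax":0,"ay":0,"az":0,"jaw":1},{"tx":0.033,"ty":-0.27,"tz":-0.03,"ax":0,"ay":0,"az":0,"jaw":1},{"tx":0.033,"ty":-0.27,"tz":-0.03,"ax":0,"ay":0,"az":0,"jaw":1}]'
python3 - <<'E'
from h import *
for i in range(3):print(robot.state()['eef_pos'])
go([.4345,-.2216,.165])
E
```

```text
time_s: 5.65
eef_pos: [0.4352, -0.2207, 0.1817]
tcp_rot: [-0.0, -0.001, 1.0, 0.0]
contact_force: [-0.8, 0.1, -0.8]
width: 0.0444
gripper_force: 42.1
[ 0.43523486 -0.2207181   0.18168744]
[ 0.43523486 -0.2207181   0.18168744]
[ 0.43523486 -0.2207181   0.18168744]
t 5.65 txyz [ 0.0007 -0.0009  0.0167] a [ 0.0002 -0.0003  0.0016]
```

```bash
python3 -m handwheel '[{"tx":0.0005,"ty":-0.001,"tz":0.02,"ax":0,"ay":0,"az":0,"jaw":1},{"tx":0.0005,"ty":-0.001,"tz":0.03,"ax":0,"ay":0,"az":0,"jaw":1},{"tx":0.0005,"ty":-0.001,"tz":0.04,"ax":0,"ay":0,"az":0,"jaw":1},{"tx":0.0005,"ty":-0.001,"tz":0.05,"ax":0,"ay":0,"az":0,"jaw":1},{"tx":0.0005,"ty":-0.001,"tz":0.05,"ax":0,"ay":0,"az":0,"jaw":1}]'
```

```text
time_s: 6.28
eef_pos: [0.4342, -0.2224, 0.1312]
tcp_rot: [-0.001, -0.001, 1.0, 0.0]
contact_force: [-0.3, 0.3, -2.1]
width: 0.0445
gripper_force: 42.1
```

```bash
python3 -m handwheel '[{"tx":0,"ty":0,"tz":0.012,"ax":0,"ay":0,"az":0,"jaw":1},{"tx":0,"ty":0,"tz":0.022,"ax":0,"ay":0,"az":0,"jaw":1},{"tx":0,"ty":0,"tz":0.03,"ax":0,"ay":0,"az":0,"jaw":1},{"tx":0,"ty":0,"tz":0.031,"ax":0,"ay":0,"az":0,"jaw":1},{"tx":0,"ty":0,"tz":0.031,"ax":0,"ay":0,"az":0,"jaw":1}]'
```

```text
time_s: 6.9
eef_pos: [0.4345, -0.2226, 0.1008]
tcp_rot: [-0.0, -0.001, 1.0, 0.0]
contact_force: [-0.4, 1.0, -1.6]
width: 0.0444
gripper_force: 42.1
```

Release, retract and look.

```bash
python3 -m handwheel '[{"tx":0,"ty":0,"tz":0,"ax":0,"ay":0,"az":0,"jaw":-1},{"tx":0,"ty":0,"tz":0,"ax":0,"ay":0,"az":0,"jaw":-1},{"tx":0,"ty":0,"tz":0,"ax":0,"ay":0,"az":0,"jaw":-1},{"tx":0,"ty":0,"tz":0,"ax":0,"ay":0,"az":0,"jaw":-1},{"tx":0,"ty":0,"tz":0,"ax":0,"ay":0,"az":0,"jaw":-1},{"tx":0,"ty":0,"tz":-0.15,"ax":0,"ay":0,"az":0,"jaw":-1},{"tx":0,"ty":0,"tz":-0.15,"ax":0,"ay":0,"az":0,"jaw":-1},{"tx":0,"ty":0,"tz":-0.15,"ax":0,"ay":0,"az":0,"jaw":-1},{"tx":0,"ty":0,"tz":-0.15,"ax":0,"ay":0,"az":0,"jaw":-1},{"tx":0,"ty":0,"tz":-0.15,"ax":0,"ay":0,"az":0,"jaw":-1}]'
python3 - <<'E'
from h import *
s,im=snap('wrist','w6');s2,im2=snap('side','s6');print(s['eef_pos'])
cv2.imwrite('pics/w6c.png',np.hstack([cv2.resize(im[180:280,270:370],(400,400),interpolation=2),cv2.resize(im2[150:250,370:470],(400,400),interpolation=2)]))
go([.5865,-.2485,.25]);np.save('s6.npy',s,allow_pickle=True)
E
```

```text
time_s: 8.15
eef_pos: [0.4341, -0.2224, 0.2499]
tcp_rot: [-0.001, -0.001, 1.0, 0.0]
contact_force: [-0.7, 0.2, -1.0]
width: 0.0853
gripper_force: 0.0
[ 0.43413655 -0.22238803  0.24988712]
t 8.25 txyz [-0.1525 -0.0262 -0.0009] a [ 0.0005 -0.0017  0.0007]
```

View pics/w6c.png

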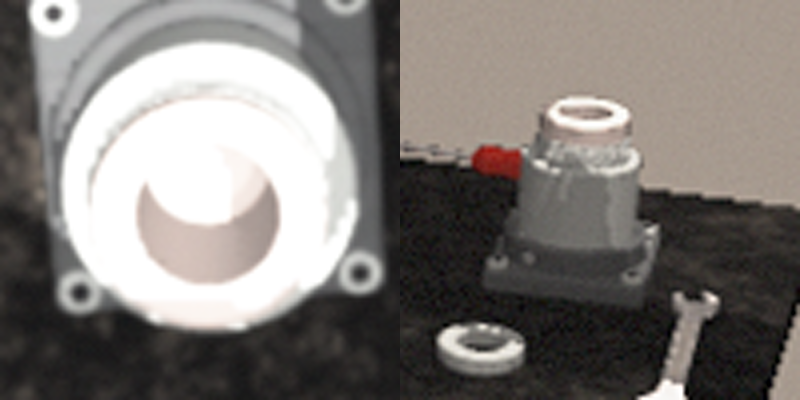

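```bash
python3 -c "
from h import *
s=np.load('s6.npy',allow_pickle=True).item();print(plane(wrist_ray(s,322.1,233.1),.09))"
python3 -m handwheel '[{"tx":-0.153,"ty":-0.026,"tz":0,"ax":0,"ay":0,"az":0,"jaw":-1},{"tx":-0.153,"ty":-0.026,"tz":0,"ax":0,"ay":0,"az":0,"jaw":-1},{"tx":-0.153,"ty":-0.026,"tz":0,"ax":0,"ay":0,"az":0,"jaw":-1},{"tx":-0.153,"ty":-0.026,"tz":0.05,"ax":0,"ay":0,"az":0,"jaw":-1},{"tx":-0.153,"ty":-0.026,"tz":0.05,"ax":0,"ay":0,"az":0,"jaw":-1},{"tx":-0.153,"ty":-0.026,"tz":0.05,"ax":0,"ay":0,"az":0,"jaw":-1}]'
python3 - <<'E'
from h import *
s,im=snap('wrist','w7');print(s['eef_pos'])
P=[.5865,-.2485,.019];u,v=wrist_px(s,P);e=blob(im,u,v);print((u,v),e,plane(wrist_ray(s,*e[:2]),P[2]))
go([.5865,-.2485,.022])
E
```

```text
[ 0.43357397 -0.22251509  0.09      ]
time_s: 9.0
eef_pos: [0.5878, -0.249, 0.2024]
tcp_rot: [0.0, -0.001, 1.0, -0.001]
contact_force: [0.3, 0.1, 0.6]
width: 0.0853
gripper_force: 0.0
[ 0.58783278 -0.24902013  0.20238003]
(np.float64(323.3260556840182), np.float64(225.0192946930057)) (323.03642654418945, 224.7569580078125, (54.04731369018555, 55.91266632080078)) [ 0.58627581 -0.24874198  0.019     ]
t 9.05 txyz [0.0023 0.0009 0.1814] a [-0.0011  0.0019  0.0008]
```

```bash
python3 -m handwheel '[{"tx":0.0015,"ty":0.0005,"tz":0.18,"ax":0,"ay":0,"az":0,"jaw":-1},{"tx":0.0015,"ty":0.0005,"tz":0.18,"ax":0,"ay":0,"az":0,"jaw":-1},{"tx":0.0015,"ty":0.0005,"tz":0.18,"ax":0,"ay":0,"az":0,"jaw":-1},{"tx":0.0015,"ty":0.0005,"tz":0.18,"ax":0,"ay":0,"az":0,"jaw":-1},{"tx":0.0015,"ty":0.0005,"tz":0.18,"ax":0,"ay":0,"az":0,"jaw":-1},{"tx":0.0015,"ty":0.0005,"tz":0.18,"ax":0,"ay":0,"az":0,"jaw":1},{"tx":0.0015,"ty":0.0005,"tz":0.18,"ax":0,"ay":0,"az":0,"jaw":1},{"tx":0.0015,"ty":0.0005,"tz":0.18,"ax":0,"ay":0,"az":0,"jaw":1},{"tx":0.0015,"ty":0.0005,"tz":0.18,"ax":0,"ay":0,"az":0,"jaw":1},{"tx":0.0015,"ty":0.0005,"tz":0.18,"ax":0,"ay":0,"az":0,"jaw":1},{"tx":0.0015,"ty":0.0005,"tz":0.18,"ax":0,"ay":0,"az":0,"jaw":1}]' 40
python3 - <<'E'
from h import *
s,im=snap('wrist','w8')
P=s['eef_pos']*[1,1,0]+[0,0,.019];u,v=wrist_px(s,P);e=blob(im,u,v,70,150);print((u,v),e,plane(wrist_ray(s,*e[:2]),P[2]))
cv2.imwrite('pics/w8c.png',cv2.resize(im[200:480,200:450],(536,600)))
E
```

```text
time_s: 10.42
eef_pos: [0.5872, -0.2483, 0.0232]
tcp_rot: [0.001, -0.001, 1.0, -0.001]
contact_force: [-2.0, 2.5, 6.6]
width: 0.0438
gripper_force: 39.8
(np.float64(323.25768525830745), np.float64(332.9865392035283)) (322.2192916870117, 324.2795753479004, (109.44416809082031, 116.4277114868164)) [ 0.58342416 -0.24866936  0.019     ]
```

View pics/w8c.png

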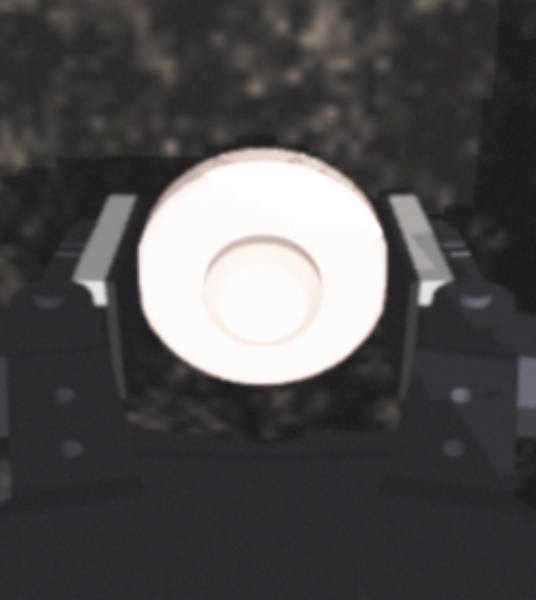

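```bash
python3 - <<'E'
from h import *
s=robot.state()
a,b=[plane(wrist_ray(s,322.4,200+y/2.144),.019) for y in(161,384)];print(a[0],b[0],(a+b)/2-s['eef_pos'])
E
python3 -m handwheel '[{"tx":0,"ty":0,"tz":-0.15,"ax":0,"ay":0,"az":0,"jaw":1},{"tx":0,"ty":0,"tz":-0.15,"ax":0,"ay":0,"az":0,"jaw":1},{"tx":0,"ty":0,"tz":-0.15,"ax":0,"ay":0,"az":0,"jaw":1},{"tx":0.153,"ty":0.026,"tz":-0.15,"ax":0,"ay":0,"az":0,"jaw":1},{"tx":0.153,"ty":0.026,"tz":-0.15,"ax":0,"ay":0,"az":0,"jaw":1},{"tx":0.153,"ty":0.026,"tz":-0.15,"ax":0,"ay":0,"az":0,"jaw":1},{"tx":0.153,"ty":0.026,"tz":-0.15,"ax":0,"ay":0,"az":0,"jaw":1},{"tx":0.153,"ty":0.026,"tz":-0.15,"ax":0,"ay":0,"az":0,"jaw":1}]'
python3 - <<'E'
from h import *
s,im=snap('wrist','w9')
for n in('w8','w9'):
    g=cv2.imread(f'pics/{n}.png')[200:480,200:450].min(axis=2);k=(g>200).astype(np.uint8);cs,_=cv2.findContours(k,0,1);c=max(cs,key=cv2.contourArea);print(n,cv2.boundingRect(c))
go([.4345,-.2222,.12])
E
```

```text
0.5637268000258545 0.6090085520362971 [-0.00081748 -0.00032397 -0.00418518]
time_s: 11.48
eef_pos: [0.4338, -0.2223, 0.1715]
tcp_rot: [0.001, -0.001, 1.0, -0.0]
contact_force: [0.5, 0.3, 0.2]
width: 0.0441
gripper_force: 41.2
w8 (65, 70, 115, 109)
w9 (66, 75, 113, 103)
t 11.53 txyz [-0.0005  0.0001  0.0512] a [-0.0001  0.0005  0.0007]
```

```bash
python3 -m handwheel '[{"tx":-0.0005,"ty":0,"tz":0.045,"ax":0,"ay":0,"az":0,"jaw":1},{"tx":-0.0005,"ty":0,"tz":0.055,"ax":0,"ay":0,"az":0,"jaw":1},{"tx":-0.0005,"ty":0,"tz":0.062,"ax":0,"ay":0,"az":0,"jaw":1},{"tx":-0.0005,"ty":0,"tz":0.067,"ax":0,"ay":0,"az":0,"jaw":1},{"tx":-0.0005,"ty":0,"tz":0.067,"ax":0,"ay":0,"az":0,"jaw":1}]'
```

```text
time_s: 12.15
eef_pos: [0.4347, -0.2229, 0.1086]
tcp_rot: [0.002, -0.002, 1.0, -0.001]
contact_force: [-9.8, 5.6, 25.2]
width: 0.0439
gripper_force: 55.6
```

```bash
python3 -m handwheel '[{"tx":0,"ty":0,"tz":-0.0045,"ax":0,"ay":0,"az":0,"jaw":1},{"tx":0,"ty":0,"tz":-0.0045,"ax":0,"ay":0,"az":0,"jaw":1},{"tx":0,"ty":0,"tz":-0.0045,"ax":0,"ay":0,"az":0,"jaw":1}]'
python3 - <<'E'
from h import *
s,im=snap('wrist','w10');_,im2=snap('side','s10')
for n in('w9','w10'):
    g=cv2.imread(f'pics/{n}.png')[200:480,200:450].min(axis=2);k=(g>200).astype(np.uint8);cs,_=cv2.findContours(k,0,1);c=max(cs,key=cv2.contourArea);print(n,cv2.boundingRect(c))
cv2.imwrite('pics/w10c.png',np.hstack([cv2.resize(im[200:480,200:450],(400,448),interpolation=2),cv2.resize(im2[130:242,370:470],(400,448),interpolation=2)]))
E
```

```text
time_s: 12.52
eef_pos: [0.4351, -0.2226, 0.1098]
tcp_rot: [0.001, -0.001, 1.0, -0.001]
contact_force: [-1.2, 1.9, 7.3]
width: 0.0439
gripper_force: 45.5
w9 (66, 75, 113, 103)
w10 (66, 75, 113, 103)
```

View pics/w10c.png

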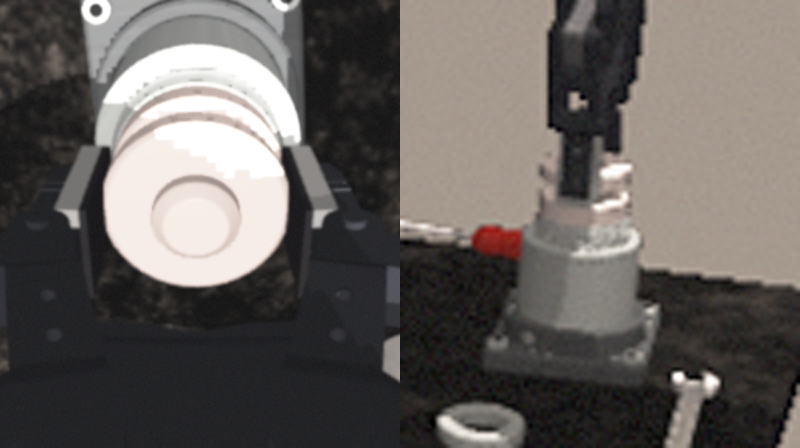

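```bash
python3 -m handwheel '[{"tx":0,"ty":0,"tz":0,"ax":0,"ay":0,"az":0,"jaw":-1},{"tx":0,"ty":0,"tz":0,"ax":0,"ay":0,"az":0,"jaw":-1},{"tx":0,"ty":0,"tz":0,"ax":0,"ay":0,"az":0,"jaw":-1},{"tx":0,"ty":0,"tz":0,"ax":0,"ay":0,"az":0,"jaw":-1},{"tx":0,"ty":0,"tz":0,"ax":0,"ay":0,"az":0,"jaw":-1},{"tx":0,"ty":0,"tz":-0.14,"ax":0,"ay":0,"az":0,"jaw":-1},{"tx":0,"ty":0,"tz":-0.14,"ax":0,"ay":0,"az":0,"jaw":-1},{"tx":0,"ty":0,"tz":-0.14,"ax":0,"ay":0,"az":0,"jaw":-1},{"tx":0,"ty":0,"tz":-0.14,"ax":0,"ay":0,"az":0,"jaw":-1},{"tx":0,"ty":0,"tz":-0.14,"ax":0,"ay":0,"az":0,"jaw":-1}]'
python3 - <<'E'
from h import *
s,im=snap('wrist','w11');s2,im2=snap('side','s11')
cv2.imwrite('pics/w11c.png',np.hstack([cv2.resize(im[180:280,270:370],(400,400),interpolation=2),cv2.resize(im2[150:250,370:470],(400,400),interpolation=2)]))
go([.4525,-.0985,.20]);np.save('s11.npy',s,allow_pickle=True)
E
```

```text
time_s: 13.88
eef_pos: [0.4328, -0.2218, 0.2465]
tcp_rot: [-0.002, -0.0, 1.0, 0.001]
contact_force: [0.1, -0.4, 0.4]
width: 0.0852
gripper_force: 0.0
t 13.97 txyz [-0.0199  0.1233  0.0466] a [ 0.0006 -0.0022  0.0007]
```

View pics/w11c.png

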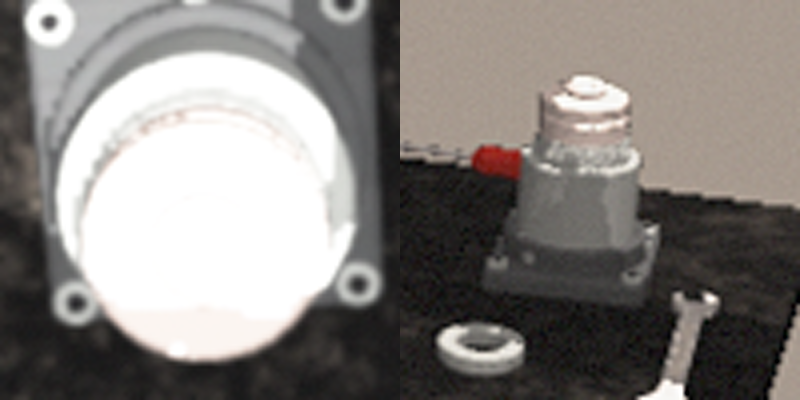

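```bash
python3 -m handwheel '[{"tx":-0.02,"ty":0.123,"tz":0.046,"ax":0,"ay":0,"az":0,"jaw":-1},{"tx":-0.02,"ty":0.123,"tz":0.046,"ax":0,"ay":0,"az":0,"jaw":-1},{"tx":-0.02,"ty":0.123,"tz":0.046,"ax":0,"ay":0,"az":0,"jaw":-1},{"tx":-0.02,"ty":0.123,"tz":0.046,"ax":0,"ay":0,"az":0,"jaw":-1},{"tx":-0.02,"ty":0.123,"tz":0.046,"ax":0,"ay":0,"az":0,"jaw":-1}]'
python3 - <<'E'
from h import *
s0=np.load('s11.npy',allow_pickle=True).item();print('lid',plane(wrist_ray(s0,321.2,239.2),.099))
s,im=snap('wrist','w12');print(s['eef_pos'])
P=[.4525,-.099,.009];u,v=wrist_px(s,P);e=blob(im,u,v,40);print((u,v),e,plane(wrist_ray(s,*e[:2]),P[2]))
u,v=int(e[0]),int(e[1]);g=im[v-25:v+25,u-25:u+25].max(axis=2)
for t in(90,120,150):
    k=(g<t).astype(np.uint8);n,lab,st,ce=cv2.connectedComponentsWithStats(k);i=lab[25,25];print(t,st[i],plane(wrist_ray(s,*(ce[i]+[u-25,v-25])),.009))
E
```

```text
time_s: 14.6
eef_pos: [0.4536, -0.1001, 0.2027]
tcp_rot: [0.0, -0.0, 1.0, -0.0]
contact_force: [-0.2, 0.6, 0.7]
width: 0.0852
gripper_force: 0.0
lid [ 0.43357341 -0.22254539  0.099     ]
[ 0.45356901 -0.10010366  0.20267267]
(np.float64(323.7427410355002), np.float64(222.7874801216592)) (323.0531692504883, 222.30721282958984, (47.658138275146484, 48.02328872680664)) [ 0.4520761  -0.09959415  0.009     ]
90 [ 13  13  27  25 514] [ 0.45187755 -0.09904686  0.009     ]
120 [ 13  13  27  26 550] [ 0.45189055 -0.09885707  0.009     ]
150 [ 12  12  28  27 589] [ 0.45206458 -0.09880498  0.009     ]
```

```bash
python3 -m handwheel '[{"tx":0.0007,"ty":0.0005,"tz":0.1815,"ax":0,"ay":0,"az":0,"jaw":-1},{"tx":0.0007,"ty":0.0005,"tz":0.1815,"ax":0,"ay":0,"az":0,"jaw":-1},{"tx":0.0007,"ty":0.0005,"tz":0.1815,"ax":0,"ay":0,"az":0,"jaw":-1},{"tx":0.0007,"ty":0.0005,"tz":0.1815,"ax":0,"ay":0,"az":0,"jaw":-1},{"tx":0.0007,"ty":0.0005,"tz":0.1815,"ax":0,"ay":0,"az":0,"jaw":-1},{"tx":0.0007,"ty":0.0005,"tz":0.1815,"ax":0,"ay":0,"az":0,"jaw":1},{"tx":0.0007,"ty":0.0005,"tz":0.1815,"ax":0,"ay":0,"az":0,"jaw":1},{"tx":0.0007,"ty":0.0005,"tz":0.1815,"ax":0,"ay":0,"az":0,"jaw":1},{"tx":0.0007,"ty":0.0005,"tz":0.1815,"ax":0,"ay":0,"az":0,"jaw":1},{"tx":0.0007,"ty":0.0005,"tz":0.1815,"ax":0,"ay":0,"az":0,"jaw":1},{"tx":0.0007,"ty":0.0005,"tz":0.1815,"ax":0,"ay":0,"az":0,"jaw":1},{"tx":0.0007,"ty":0.0005,"tz":0.1815,"ax":0,"ay":0,"az":0,"jaw":1}]' 40
cat > hole.py <<'E'
from h import *
import sys
s,im=snap('wrist',sys.argv[1]);z=float(sys.argv[2]);P=s['eef_pos']*[1,1,0]+[-.0008,0,s['eef_pos'][2]-z]
u,v=[int(a) for a in wrist_px(s,P)];g=im[v-45:v+45,u-45:u+45].max(axis=2);k=(g<100).astype(np.uint8);n,lab,st,ce=cv2.connectedComponentsWithStats(k)
i=lab[45,45];print('hole',i,st[i],(u,v),ce[i]+[u-45,v-45],'rel TCP',plane(wrist_ray(s,*(ce[i]+[u-45,v-45])),P[2])-s['eef_pos'],s['eef_pos'])
E
python3 hole.py w13 .014
```

```text
time_s: 16.15
eef_pos: [0.4537, -0.0987, 0.0226]
tcp_rot: [0.001, -0.001, 1.0, -0.0]
contact_force: [-2.5, 0.2, 10.6]
width: 0.0399
gripper_force: 39.1
hole 3 [  15   17   59   46 2085] (323, 319) [321.91223022 313.29496403] rel TCP [-0.00350497 -0.00050676 -0.014     ] [ 0.45369281 -0.09867245  0.02262474]
```

```bash
python3 - <<'E'
from h import *
s=robot.state();im=cv2.imread('pics/w13.png')
col=im[250:400,322].max(axis=1);print(col.tolist())
print(plane(wrist_ray(s,322,291),.009)-s['eef_pos'])
E
python3 -m handwheel '[{"tx":0,"ty":0,"tz":-0.15,"ax":0,"ay":0,"az":0,"jaw":1},{"tx":0,"ty":0,"tz":-0.15,"ax":0,"ay":0,"az":0,"jaw":1},{"tx":0,"ty":0,"tz":-0.15,"ax":0,"ay":0,"az":0,"jaw":1},{"tx":0.0185,"ty":-0.124,"tz":-0.15,"ax":0,"ay":0,"az":0,"jaw":1},{"tx":0.0185,"ty":-0.124,"tz":-0.15,"ax":0,"ay":0,"az":0,"jaw":1},{"tx":0.0185,"ty":-0.124,"tz":-0.15,"ax":0,"ay":0,"az":0,"jaw":1},{"tx":0.0185,"ty":-0.124,"tz":-0.15,"ax":0,"ay":0,"az":0,"jaw":1}]'
python3 - <<'E'
from h import *
s,im=snap('wrist','w14')
print(im[250:400,322].max(axis=1).tolist())
go([.4345,-.2223,.123])
E
```

```text
[54, 56, 55, 54, 53, 52, 50, 49, 48, 50, 52, 53, 59, 83, 123, 144, 148, 150, 160, 215, 249, 252, 253, 255, 255, 255, 255, 255, 255, 255, 255, 255, 255, 255, 255, 255, 255, 255, 254, 235, 138, 58, 37, 34, 32, 32, 30, 30, 29, 27, 33, 34, 40, 46, 48, 49, 47, 48, 44, 43, 41, 42, 41, 41, 41, 41, 36, 36, 31, 30, 28, 27, 25, 27, 26, 24, 25, 26, 22, 23, 24, 26, 25, 23, 29, 55, 91, 114, 122, 122, 124, 122, 124, 129, 155, 179, 187, 195, 200, 203, 204, 204, 203, 203, 203, 202, 203, 203, 203, 195, 162, 98, 42, 28, 26, 25, 26, 27, 24, 26, 27, 28, 29, 29, 33, 32, 32, 32, 32, 29, 32, 33, 34, 35, 33, 39, 32, 29, 29, 30, 29, 27, 28, 27, 30, 28, 29, 31, 34, 38]
[-0.01334808 -0.00048525 -0.01361269]
time_s: 17.08
eef_pos: [0.4341, -0.2227, 0.171]
tcp_rot: [-0.0, 0.0, 1.0, 0.0]
contact_force: [-0.1, 0.5, -1.3]
width: 0.0397
gripper_force: 41.2
[255, 255, 255, 254, 252, 249, 227, 193, 214, 237, 244, 245, 243, 232, 192, 160, 156, 157, 168, 222, 251, 254, 254, 255, 255, 255, 255, 255, 255, 255, 255, 255, 255, 255, 255, 255, 255, 255, 255, 250, 247, 244, 234, 226, 234, 246, 250, 251, 251, 251, 251, 251, 251, 251, 251, 251, 251, 251, 249, 235, 174, 86, 36, 35, 36, 34, 30, 35, 40, 45, 47, 47, 46, 41, 35, 31, 32, 31, 36, 37, 37, 37, 39, 35, 39, 64, 98, 120, 127, 128, 127, 128, 128, 138, 170, 190, 197, 203, 209, 211, 211, 211, 211, 211, 211, 211, 210, 210, 210, 200, 165, 100, 48, 34, 32, 30, 31, 30, 30, 31, 30, 28, 30, 33, 34, 34, 33, 31, 33, 38, 39, 40, 39, 42, 41, 48, 59, 62, 62, 57, 58, 64, 70, 70, 64, 54, 49, 51, 53, 48]
t 17.12 txyz [-0.0001 -0.0001  0.048 ] a [0.0002 0.0001 0.0008]
```

```bash
python3 -m handwheel '[{"tx":-0.0003,"ty":0.0003,"tz":0.03,"ax":0,"ay":0,"az":0,"jaw":1},{"tx":-0.0003,"ty":0.0003,"tz":0.04,"ax":0,"ay":0,"az":0,"jaw":1},{"tx":-0.0003,"ty":0.0003,"tz":0.045,"ax":0,"ay":0,"az":0,"jaw":1},{"tx":-0.0003,"ty":0.0003,"tz":0.0475,"ax":0,"ay":0,"az":0,"jaw":1},{"tx":-0.0003,"ty":0.0003,"tz":0.0475,"ax":0,"ay":0,"az":0,"jaw":1}]'
```

```text
time_s: 17.75
eef_pos: [0.4351, -0.2224, 0.1239]
tcp_rot: [0.0, -0.001, 1.0, -0.0]
contact_force: [-0.1, -0.4, -0.8]
width: 0.0396
gripper_force: 41.2
```

```bash
python3 -m handwheel '[{"tx":0,"ty":0,"tz":0.001,"ax":0,"ay":0,"az":0,"jaw":1},{"tx":0,"ty":0,"tz":0.001,"ax":0,"ay":0,"az":0,"jaw":-1},{"tx":0,"ty":0,"tz":0.001,"ax":0,"ay":0,"az":0,"jaw":-1},{"tx":0,"ty":0,"tz":0.001,"ax":0,"ay":0,"az":0,"jaw":-1},{"tx":0,"ty":0,"tz":0.001,"ax":0,"ay":0,"az":0,"jaw":-1},{"tx":0,"ty":0,"tz":0.001,"ax":0,"ay":0,"az":0,"jaw":-1},{"tx":0,"ty":0,"tz":-0.126,"ax":0,"ay":0,"az":0,"jaw":-1},{"tx":0,"ty":0,"tz":-0.126,"ax":0,"ay":0,"az":0,"jaw":-1},{"tx":0,"ty":0,"tz":-0.126,"ax":0,"ay":0,"az":0,"jaw":-1},{"tx":0,"ty":0,"tz":-0.126,"ax":0,"ay":0,"az":0,"jaw":-1}]'
python3 - <<'E'
from h import *
s,im=snap('wrist','w15');s2,im2=snap('side','s15')
cv2.imwrite('pics/w15c.png',np.hstack([cv2.resize(im[190:290,270:370],(400,400),interpolation=2),cv2.resize(im2[150:250,370:470],(400,400),interpolation=2)]))
go([.468,.195,.25]);np.save('s15.npy',s,allow_pickle=True)
def ell(g,x,y): # contour of ring top (white) in side view
    pass
g=im2.max(axis=2)
print('side col at ring',[(x,g[165:190,x].tolist()) for x in(410,416,422)])
c=im[235-20:235+25,322].max(axis=1);print(c.tolist())
E
```

```text
time_s: 19.0
eef_pos: [0.4346, -0.2221, 0.2492]
tcp_rot: [0.0, -0.001, 1.0, 0.0]
contact_force: [-0.2, 1.1, -0.3]
width: 0.0856
gripper_force: 0.0
t 19.1 txyz [-0.0344  0.4171 -0.0017] a [ 0.0006 -0.0018  0.0006]
side col at ring [(410, [167, 165, 137, 153, 147, 218, 210, 135, 105, 104, 201, 242, 198, 142, 141, 173, 161, 151, 153, 154, 162, 133, 164, 164, 163]), (416, [165, 179, 215, 152, 245, 249, 242, 226, 159, 130, 131, 214, 238, 205, 161, 180, 251, 227, 161, 174, 182, 192, 169, 181, 167]), (422, [167, 165, 212, 197, 128, 125, 220, 206, 133, 103, 119, 240, 219, 153, 164, 224, 235, 180, 166, 181, 175, 186, 194, 177, 172])]
[255, 255, 255, 255, 255, 255, 254, 255, 255, 254, 255, 255, 255, 255, 255, 255, 255, 255, 255, 255, 255, 255, 255, 255, 255, 255, 255, 255, 255, 255, 255, 255, 255, 255, 255, 255, 254, 236, 178, 195, 242, 240, 221, 213, 212]
```

View pics/w15c.png

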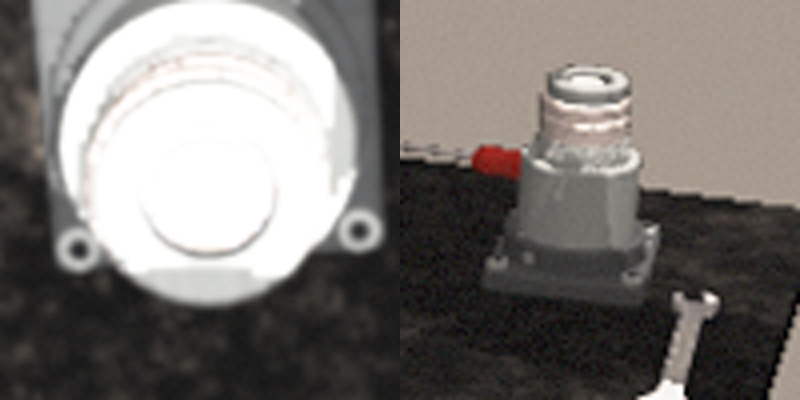

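```bash
python3 -m handwheel '[{"tx":-0.034,"ty":0.417,"tz":0,"ax":0,"ay":0,"az":0,"jaw":-1},{"tx":-0.034,"ty":0.417,"tz":0,"ax":0,"ay":0,"az":0,"jaw":-1},{"tx":-0.034,"ty":0.417,"tz":0,"ax":0,"ay":0,"az":0,"jaw":-1},{"tx":-0.034,"ty":0.417,"tz":0,"ax":0,"ay":0,"az":0,"jaw":-1},{"tx":-0.034,"ty":0.417,"tz":0,"ax":0,"ay":0,"az":0,"jaw":-1},{"tx":-0.034,"ty":0.417,"tz":0,"ax":0,"ay":0,"az":0,"jaw":-1},{"tx":-0.034,"ty":0.417,"tz":0,"ax":0,"ay":0,"az":0,"jaw":-1},{"tx":-0.034,"ty":0.417,"tz":0,"ax":0,"ay":0,"az":0,"jaw":-1},{"tx":-0.034,"ty":0.417,"tz":0,"ax":0,"ay":0,"az":0,"jaw":-1},{"tx":-0.034,"ty":0.417,"tz":0,"ax":0,"ay":0,"az":0,"jaw":-1}]'
python3 - <<'E'
from h import *
s,im=snap('wrist','w16');print(s['eef_pos'])
P=[.468,.197,.045];u,v=wrist_px(s,P)
for lo in(150,180,210,235):e=blob(im,u,v,55,lo);print(lo,(u,v),e,plane(wrist_ray(s,*e[:2]),.045))
u,v=wrist_px(s,[.468,.197,.059]);u,v=int(u),int(v);g=im[v-15:v+15,u-15:u+15].max(axis=2);k=(g<200).astype(np.uint8);n,l,st,ce=cv2.connectedComponentsWithStats(k)
for i in range(1,n):
    if st[i,4]>6:print(st[i],plane(wrist_ray(s,*(ce[i]+[u-15,v-15])),.059))
E
```

```text
time_s: 20.35
eef_pos: [0.4681, 0.1936, 0.2492]
tcp_rot: [-0.0, 0.0, 1.0, -0.0]
contact_force: [-0.2, 0.1, 0.4]
width: 0.0856
gripper_force: 0.0
[0.46813743 0.19363611 0.24918622]
150 (np.float64(326.25426131804574), np.float64(221.48249767426978)) (330.15638732910156, 219.84808349609375, (68.26177215576172, 68.71232604980469)) [0.46651313 0.20046639 0.045     ]
180 (np.float64(326.25426131804574), np.float64(221.48249767426978)) (330.0665054321289, 219.8619842529297, (66.2180404663086, 66.59466552734375)) [0.46652579 0.20038652 0.045     ]
210 (np.float64(326.25426131804574), np.float64(221.48249767426978)) (330.26282501220703, 220.7344970703125, (61.28245544433594, 62.42060470581055)) [0.46731909 0.20056461 0.045     ]Traceback (most recent call last):
  File "<stdin>", line 4, in <module>
  File "h.py", line 26, in blob
    i=max(range(1,n),key=lambda i:st[i,4]);cs,_=cv2.findContours((lab==i).astype(np.uint8),cv2.RETR_EXTERNAL,cv2.CHAIN_APPROX_NONE)
ValueError: max() iterable argument is empty
```

Run:
```python
from h import *
im=cv2.imread('pics/w16.png');s=robot.state()
u,v=[int(a) for a in wrist_px(s,[.467,.2,.059])];print(u,v)
g=im[v-14:v+15,u-14:u+15].max(axis=2);k=(g<190).astype(np.uint8);n,l,st,ce=cv2.connectedComponentsWithStats(k)
for i in range(1,n):
    if st[i,4]>4:print(st[i],ce[i]+[u-14,v-14],plane(wrist_ray(s,*(ce[i]+[u-14,v-14])),.059))
b=im[v-30:v+30,u-30:u+30].max(axis=2)
for r in b[::2,::2]:print(''.join(f'{x//26:d}' for x in r))
```

```text
329 223
[0 0 4 3 7] [316.         209.57142857] [0.45490302 0.1882033  0.059     ]
[ 11  11  11  12 100] [330.87 225.51] [0.46874726 0.20084302 0.059     ]
112556777888888888888887776421
113567788888888888888888877641
235677888888888888888888888764
246778888888887788888888888876
257788888888875567888888888887
477888888887667876567888888887
678888888876688888765678888888
778888888657888888887655788888
788888876678888888888887668888
788888766888888888888888878888
788886678888888888888888888888
888887788888888888888888888888
888888888888888888888888888888
888888888888888888888888888888
888888888888887656788888888888
888888888888885444688888888888
888888888888874444578888888888
888888888888874444588888888888
788888888888886445788888888888
788888888888888777888888888888
688888888888888888888888888888
678888888888888888888888888888
468888888888888888888888888888
257888888888888888888888888887
146788888888888888888888888886
224678888888888888888888888764
211467888888888888888888887641
111236778888888888888888876411
111113567888888888888887653111
111111145677888888888765421111
```

```bash
python3 -m handwheel '[{"tx":0,"ty":0.0065,"tz":0.1,"ax":0,"ay":0,"az":0,"jaw":-1},{"tx":0,"ty":0.0065,"tz":0.15,"ax":0,"ay":0,"az":0,"jaw":-1},{"tx":0,"ty":0.0065,"tz":0.18,"ax":0,"ay":0,"az":0,"jaw":-1},{"tx":0,"ty":0.0065,"tz":0.2,"ax":0,"ay":0,"az":0,"jaw":-1},{"tx":0,"ty":0.0065,"tz":0.219,"ax":0,"ay":0,"az":0,"jaw":-1},{"tx":0,"ty":0.0065,"tz":0.219,"ax":0,"ay":0,"az":0,"jaw":-1},{"tx":0,"ty":0.0065,"tz":0.219,"ax":0,"ay":0,"az":0,"jaw":1},{"tx":0,"ty":0.0065,"tz":0.219,"ax":0,"ay":0,"az":0,"jaw":1},{"tx":0,"ty":0.0065,"tz":0.219,"ax":0,"ay":0,"az":0,"jaw":1},{"tx":0,"ty":0.0065,"tz":0.219,"ax":0,"ay":0,"az":0,"jaw":1},{"tx":0,"ty":0.0065,"tz":0.219,"ax":0,"ay":0,"az":0,"jaw":1},{"tx":0,"ty":0.0065,"tz":0.219,"ax":0,"ay":0,"az":0,"jaw":1}]' 60
cat > cap.py <<'E'
from h import *
import sys
s,im=snap('wrist',sys.argv[1]);z=s['eef_pos'][2]-float(sys.argv[2])
print(s['eef_pos'],im[180:440,322].max(axis=1).tolist())
u,v=[int(a) for a in wrist_px(s,[s['eef_pos'][0],s['eef_pos'][1],z+.059])]
g=im[v-25:v+25,u-25:u+25].max(axis=2);k=(g<170).astype(np.uint8);n,l,st,ce=cv2.connectedComponentsWithStats(k)
for i in range(1,n):
    if st[i,4]>15:print(st[i],ce[i]+[u-25,v-25],plane(wrist_ray(s,*(ce[i]+[u-25,v-25])),z+.059)-s['eef_pos'])
E
python3 cap.py w17 .030
```

```text
time_s: 21.9
eef_pos: [0.469, 0.2011, 0.0322]
tcp_rot: [0.001, -0.001, 1.0, 0.0]
contact_force: [-2.2, -2.9, 5.8]
width: 0.0634
gripper_force: 66.3
[0.46903897 0.20106397 0.03218193] [40, 38, 35, 33, 34, 33, 32, 32, 32, 33, 33, 34, 31, 33, 32, 36, 35, 38, 36, 37, 37, 35, 34, 33, 35, 31, 32, 34, 31, 36, 36, 37, 35, 39, 38, 37, 38, 38, 38, 34, 33, 35, 35, 36, 34, 34, 33, 34, 34, 37, 41, 62, 108, 146, 171, 208, 228, 217, 181, 157, 153, 152, 152, 154, 155, 158, 156, 153, 153, 153, 154, 155, 155, 156, 152, 152, 153, 153, 154, 152, 154, 154, 161, 185, 221, 232, 232, 231, 230, 230, 229, 229, 229, 229, 229, 232, 237, 240, 240, 240, 240, 240, 240, 240, 240, 240, 240, 240, 240, 240, 241, 241, 241, 242, 241, 242, 242, 242, 242, 242, 242, 242, 239, 220, 181, 156, 148, 149, 149, 150, 149, 149, 149, 149, 149, 149, 148, 150, 149, 147, 149, 149, 152, 172, 214, 234, 239, 239, 239, 239, 239, 237, 229, 217, 223, 236, 239, 241, 241, 241, 240, 240, 240, 240, 240, 240, 240, 239, 239, 239, 238, 238, 238, 238, 238, 238, 238, 238, 238, 238, 239, 239, 240, 241, 241, 242, 242, 240, 224, 173, 132, 129, 130, 130, 130, 131, 128, 129, 130, 128, 129, 128, 128, 127, 127, 128, 129, 130, 129, 130, 131, 140, 179, 228, 240, 242, 242, 241, 241, 240, 240, 240, 240, 239, 240, 239, 232, 179, 101, 59, 48, 47, 45, 46, 50, 50, 51, 53, 54, 51, 53, 51, 53, 53, 52, 53, 51, 53, 52, 51, 51, 53, 51, 51, 51, 53, 52, 50, 53, 51]
[ 10   9  28  22 505] [321.83960396 380.37623762] [-0.00226412 -0.0005628   0.029     ]
[  0  43  50   7 259] [322.66409266 407.74903475] [ 0.00869299 -0.00029983  0.029     ]
```

Run:
```python
from h import *
s=robot.state()
for v,z in((232,0),(262,.045),(303.5,.045),(323.5,.059),(332.5,.059),(369,.059),(391,.059),(404.5,.045),(404.5,.059)):print(v,z,round((plane(wrist_ray(s,322,v),z)-s['eef_pos'])[0]*1000,1))
```

```text
232 0 -32.3
262 0.045 -34.0
303.5 0.045 -20.2
323.5 0.059 -20.5
332.5 0.059 -17.6
369 0.059 -4.9
391 0.059 3.6
404.5 0.045 21.1
404.5 0.059 9.2
```

```bash
python3 -m handwheel '[{"tx":0,"ty":0,"tz":-0.03,"ax":0,"ay":0,"az":0,"jaw":1},{"tx":0,"ty":0,"tz":-0.08,"ax":0,"ay":0,"az":0,"jaw":1},{"tx":0,"ty":0,"tz":-0.13,"ax":0,"ay":0,"az":0,"jaw":1},{"tx":0,"ty":0,"tz":-0.16,"ax":0,"ay":0,"az":0,"jaw":1},{"tx":0.01,"ty":-0.1,"tz":-0.16,"ax":0,"ay":0,"az":0,"jaw":1},{"tx":0.034,"ty":-0.2,"tz":-0.16,"ax":0,"ay":0,"az":0,"jaw":1},{"tx":0.034,"ty":-0.25,"tz":-0.16,"ax":0,"ay":0,"az":0,"jaw":1},{"tx":0.034,"ty":-0.3,"tz":-0.16,"ax":0,"ay":0,"az":0,"jaw":1},{"tx":0.034,"ty":-0.34,"tz":-0.16,"ax":0,"ay":0,"az":0,"jaw":1},{"tx":0.034,"ty":-0.38,"tz":-0.16,"ax":0,"ay":0,"az":0,"jaw":1},{"tx":0.034,"ty":-0.405,"tz":-0.16,"ax":0,"ay":0,"az":0,"jaw":1},{"tx":0.034,"ty":-0.423,"tz":-0.16,"ax":0,"ay":0,"az":0,"jaw":1},{"tx":0.034,"ty":-0.423,"tz":-0.16,"ax":0,"ay":0,"az":0,"jaw":1},{"tx":0.034,"ty":-0.423,"tz":-0.16,"ax":0,"ay":0,"az":0,"jaw":1}]'
python3 cap.py w18 .0322
python3 -c "
from h import *
go([.4343,-.2222,.16])"
```

```text
time_s: 23.7
eef_pos: [0.4344, -0.2213, 0.1904]
tcp_rot: [-0.0, -0.0, 1.0, 0.0]
contact_force: [0.9, 0.5, -4.8]
width: 0.0629
gripper_force: 68.4
[ 0.43435631 -0.22132209  0.19035482] [172, 177, 169, 145, 132, 153, 167, 182, 183, 183, 177, 162, 144, 140, 148, 151, 152, 153, 153, 153, 169, 226, 254, 255, 255, 255, 255, 255, 255, 255, 255, 252, 239, 237, 225, 218, 242, 247, 229, 222, 251, 255, 255, 242, 249, 255, 255, 247, 167, 148, 172, 189, 176, 145, 174, 242, 254, 249, 212, 160, 149, 148, 149, 149, 152, 152, 152, 150, 149, 149, 150, 153, 152, 151, 149, 149, 148, 149, 148, 149, 144, 138, 166, 225, 252, 254, 254, 254, 254, 254, 254, 254, 254, 254, 254, 255, 255, 255, 255, 255, 255, 255, 255, 255, 255, 255, 255, 255, 255, 255, 255, 255, 255, 255, 255, 255, 255, 255, 255, 255, 255, 255, 255, 252, 219, 168, 150, 140, 127, 122, 120, 122, 122, 120, 120, 121, 122, 121, 122, 120, 121, 121, 128, 153, 191, 206, 209, 209, 208, 208, 208, 203, 187, 178, 189, 205, 211, 211, 212, 211, 212, 212, 210, 209, 209, 209, 207, 209, 209, 208, 209, 206, 206, 207, 206, 207, 206, 206, 208, 208, 208, 210, 209, 211, 212, 212, 213, 209, 181, 129, 107, 106, 105, 105, 106, 104, 105, 106, 104, 103, 103, 103, 103, 102, 103, 104, 105, 105, 107, 105, 106, 119, 157, 198, 210, 213, 213, 212, 211, 211, 211, 209, 210, 210, 209, 210, 197, 145, 78, 45, 40, 37, 35, 36, 39, 40, 40, 40, 42, 41, 42, 40, 39, 41, 42, 39, 42, 42, 44, 43, 40, 41, 40, 42, 43, 40, 42, 40, 41, 44]
[ 10  13  29  24 562] [321.98042705 380.19217082] [-0.00063168 -0.00052286  0.0268    ]
[ 0 47 14  3 25] [302.88 404.44] [ 0.00926644 -0.00657225  0.0268    ]
[35 47 15  3 28] [341.75       404.39285714] [0.00926241 0.00574521 0.0268    ]
t 23.75 txyz [ 0.0002 -0.0011  0.0304] a [ 0.0004 -0.      0.001 ]
```

```bash
python3 -m handwheel '[{"tx":0,"ty":-0.001,"tz":0.03,"ax":0,"ay":0,"az":0,"jaw":1},{"tx":0,"ty":-0.001,"tz":0.045,"ax":0,"ay":0,"az":0,"jaw":1},{"tx":0,"ty":-0.001,"tz":0.055,"ax":0,"ay":0,"az":0,"jaw":1},{"tx":0,"ty":-0.001,"tz":0.065,"ax":0,"ay":0,"az":0,"jaw":1},{"tx":0,"ty":-0.001,"tz":0.073,"ax":0,"ay":0,"az":0,"jaw":1},{"tx":0,"ty":-0.001,"tz":0.073,"ax":0,"ay":0,"az":0,"jaw":1}]'
```

```text
time_s: 24.5
eef_pos: [0.4344, -0.2228, 0.117]
tcp_rot: [-0.0, -0.001, 1.0, 0.0]
contact_force: [0.6, -0.8, -3.1]
width: 0.063
gripper_force: 68.4
```

```bash
python3 -m handwheel '[{"tx":0,"ty":0.0003,"tz":0.005,"ax":0,"ay":0,"az":0,"jaw":1},{"tx":0,"ty":0.0003,"tz":0.009,"ax":0,"ay":0,"az":0,"jaw":1},{"tx":0,"ty":0.0003,"tz":0.012,"ax":0,"ay":0,"az":0,"jaw":1},{"tx":0,"ty":0.0003,"tz":0.013,"ax":0,"ay":0,"az":0,"jaw":1},{"tx":0,"ty":0.0003,"tz":0.013,"ax":0,"ay":0,"az":0,"jaw":1}]'
```

```text
time_s: 25.12
eef_pos: [0.4347, -0.2226, 0.1044]
tcp_rot: [-0.0, -0.001, 1.0, -0.0]
contact_force: [-0.3, -0.1, -4.8]
width: 0.0634
gripper_force: 68.4
```

```bash
python3 -m handwheel '[{"tx":0,"ty":0,"tz":0.0015,"ax":0,"ay":0,"az":0,"jaw":1},{"tx":0,"ty":0,"tz":0.0015,"ax":0,"ay":0,"az":0,"jaw":1},{"tx":0,"ty":0,"tz":0.0015,"ax":0,"ay":0,"az":0,"jaw":-1},{"tx":0,"ty":0,"tz":0.0015,"ax":0,"ay":0,"az":0,"jaw":-1},{"tx":0,"ty":0,"tz":0.0015,"ax":0,"ay":0,"az":0,"jaw":-1},{"tx":0,"ty":0,"tz":0.0015,"ax":0,"ay":0,"az":0,"jaw":-1},{"tx":0,"ty":0,"tz":0.0015,"ax":0,"ay":0,"az":0,"jaw":-1}]'
python3 - <<'E'
from h import *
s,im=snap('wrist','w19');print(s['width'],s['contact_force'])
E
python3 -m handwheel '[{"tx":0,"ty":0,"tz":-0.03,"ax":0,"ay":0,"az":0,"jaw":-1},{"tx":0,"ty":0,"tz":-0.08,"ax":0,"ay":0,"az":0,"jaw":-1},{"tx":0,"ty":0,"tz":-0.15,"ax":0,"ay":0,"az":0,"jaw":-1},{"tx":0,"ty":0,"tz":-0.15,"ax":0,"ay":0,"az":0,"jaw":-1},{"tx":0,"ty":0,"tz":-0.15,"ax":0,"ay":0,"az":0,"jaw":-1}]'
python3 - <<'E'
from h import *
s,im=snap('wrist','w20');_,im2=snap('side','s20');_,t=snap('top','t20')
c=vision.camera_info('side');f=240/np.tan(np.radians(c['vfov']/2));V=np.array(c['view'])
def px(P):p=V[:3,:3]@np.array(P)+V[:3,3];return np.round([c['cx']+f*p[0]/p[2],c['cy']+f*p[1]/p[2]],1)
A=[.4343,-.2222]
print('pred side: cap bottom',px(A+[.07]),'top',px(A+[.115]),'hextop',px(A+[.129]))
x=int(px(A+[.1])[0]);print(im2[130:215,x].max(axis=1).tolist())
# left/right silhouettes of skirt per row
bg=cv2.imread('pics/s15.png');d=(cv2.absdiff(im2,bg).max(axis=2)>25)
for r in range(140,190,2):
    w=np.where(d[r,380:450])[0];print(r,(w.min()+380,w.max()+380) if len(w) else None)
P=A+[.129];u,v=[int(a) for a in wrist_px(s,P)];g=im[v-20:v+20,u-20:u+20].max(axis=2);n,l,st,ce=cv2.connectedComponentsWithStats((g<190).astype(np.uint8))
for i in range(1,n):
    if st[i,4]>15:print(st[i],(u,v),plane(wrist_ray(s,*(ce[i]+[u-20,v-20])),.129))
E
```

```text
time_s: 26.0
eef_pos: [0.4348, -0.2226, 0.103]
tcp_rot: [0.0, -0.001, 1.0, -0.0]
contact_force: [0.4, 0.4, 0.2]
width: 0.0852
gripper_force: 0.0
0.08519120791533485 [0.44753541 0.36048915 0.19132639]
time_s: 26.68
eef_pos: [0.4348, -0.2224, 0.2531]
tcp_rot: [0.001, -0.001, 1.0, 0.0]
contact_force: [-0.5, -0.9, -0.9]
width: 0.0859
gripper_force: 0.0
pred side: cap bottom [415.8 186.3] top [417.5 165.6] hextop [418. 159.]
[168, 166, 167, 167, 166, 170, 168, 166, 165, 170, 166, 170, 166, 171, 169, 168, 170, 165, 167, 168, 169, 170, 166, 169, 168, 164, 164, 223, 196, 185, 224, 203, 133, 115, 130, 131, 127, 124, 169, 226, 236, 243, 176, 106, 111, 105, 109, 110, 110, 105, 108, 109, 108, 110, 112, 116, 115, 119, 119, 114, 113, 103, 125, 131, 116, 111, 113, 114, 113, 112, 114, 109, 112, 109, 112, 114, 114, 111, 115, 113, 111, 114, 92, 73, 62]
140 None
142 None
144 None
146 None
148 None
150 None
152 None
154 None
156 None
158 (np.int64(408), np.int64(424))
160 (np.int64(408), np.int64(428))
162 (np.int64(408), np.int64(426))
164 (np.int64(404), np.int64(428))
166 (np.int64(402), np.int64(431))
168 (np.int64(402), np.int64(432))
170 (np.int64(402), np.int64(430))
172 (np.int64(402), np.int64(432))
174 (np.int64(402), np.int64(431))
176 (np.int64(400), np.int64(432))
178 (np.int64(401), np.int64(431))
180 (np.int64(401), np.int64(430))
182 (np.int64(401), np.int64(430))
184 (np.int64(401), np.int64(429))
186 (np.int64(401), np.int64(431))
188 (np.int64(400), np.int64(430))
[15 16 10  9 74] (322, 245) [ 0.43424352 -0.22297806  0.129     ]
```

```bash
python3 -c "
from plant import robot
print(robot.finish_job())"
```

```text
the job is handed in; nothing more can be done
None
```

The liner, lid, ring and cap are stacked in the vessel in the required order and released, and the job was handed in at about 27 s. The liner, lid and ring looked seated and level in the camera views. The cap's seating was confirmed only from measured positions: about 1 mm off the vessel axis, about 71 mm high at release (70 mm is home), and its sides vertical in the side camera. The hand-in returned no verdict.

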